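# Return the check weight and hold the counting scale's recessed zero switch

## Robot

A 6-joint arm with a two-finger parallel gripper is mounted at the origin on the work surface. World frame = base frame: x ahead of the robot, y to its left, z up, the work surface at z = 0. Lengths are in m, angles in degrees, forces in N, time in s.
With the tool pointing down it reaches from about 0.325 to 0.85 m from the base axis. Payload 15.5 kg.
Tool frame: the origin (TCP) lies at the very end of the fingers, on their centre line; the grasp point (between the pads) lies arm.grip_depth behind it (arm.grip_depth is the distance from the TCP to the grasp point, in m); z points along the fingers, y is the line along which they close (so a half turn about z gives the same grasp; the last joint's range is limited). The gripper opens to 91 mm and grips with 3 to 60 N. Pads are 32 mm wide; open, the fingers measure 118 mm over their backs; the gripper's body (76 mm by 178 mm) begins 60 mm behind the grasp point.
Start: joints at [-81.102, 28.281, 77.091, -0, 74.628, -5.472], TCP at [0.155, -0.605, 0.214] pointing down, gripper open.
Joint ranges: [-166.48, 166.48], [-47.26, 123.95], [12.59, 153.08], [-70.14, 250.14], [6.76, 159.57], [-176.63, 176.63]. Speed limits (degrees/s): [108.29, 108.29, 147.25, 172.46, 172.46, 172.46].

## Interface

Orientations are given as a 3x3 rotation matrix whose columns are the frame's x, y, z axes.
In Python, from rig import arm gives the robot as it stands. Calls block until the motion is done:
- arm.move_to(position, orientation): joint-space move of the TCP to a pose.
- arm.move_l(position, orientation=None, feed=0.15): straight line of the TCP; orientation=None keeps the orientation; feed is the mean speed in m/s.
- arm.move_joints(angles): joint-space move.
- arm.grip(opening): finger opening in m; the grip force is fixed at half the most; returns when the fingers have stopped.
- arm.sleep(seconds).
- arm.solve_ik(position, orientation): joint angles nearest the present ones, or None.
- arm.snapshot(name): name is "side" or "top"; returns the picture (384x512x3 uint8, red, green, blue); there is no depth.
- arm.get_calibration(name): a dict with "intrinsics" (3x3 intrinsics, pixels), "k1" (the pictures are not rectified: a ray, as slopes to the right and down, at radius r is drawn at 1 + k1 r^2 times it, then the intrinsics apply), "cam_to_world" (4x4, takes a point from camera to world coordinates). Camera axes: x right, y down, z forward; pixel columns grow to the right and rows downward; lengths in m; the calibration is good to about 2 mm. A picture is of the moment at which its call begins. get_calibration takes no time and is no camera call.
A pose or a line that the arm cannot do raises arm.Unreachable and nothing moves.
- arm.sign_off(): hands the job in; it is judged then, once.
Readings, each from a call of its own:
- arm.current_t(): time.
- arm.current_joint_positions(): joint angles.
- arm.current_dq(): joint speeds.
- arm.current_tau(): joint torques, N m.
- arm.current_ee_pos(): TCP position.
- arm.current_tool_rot(): TCP orientation.
- arm.current_force(): force on the tool from outside, world axes, zero at the start.
- arm.current_torque(): the same for the moment, N m.
- arm.current_width(): finger opening in m.
- arm.current_grasp_force(): force on a finger pad.
Only numpy, scipy, OpenCV 4.12 (cv2) and the standard library are available. Lean on these libraries where they do the work, as an engineer would, in place of code of your own. Each camera call takes 0.05 s, during which the arm holds its last target. There are 200 camera calls.

## Task

The hook-counting scale has to be re-zeroed with nothing on its pan: take the check weight off the pan and set it back, upright and fully home in its own socket of the wooden weight block (the socket it fits, not the larger one), lowering it rather than dropping it. Then draw the stylus from the end of the block, put its pin through the small hole in the scale's console and press the recessed switch all the way down without forcing it, and finish like that: the program ends with the gripper still holding the stylus and the stylus still holding the switch down. Leave everything else on the bench where it is.

Things in the scene. Friction and masses are not known exactly. Their poses are not given: they have to be found in the camera images.
- scale: Bench counting scale, pale plastic, fixed, 290 (x) x 230 (y) mm, on the other side from the block; sides change. Origin: on the bench under its middle, +x to its back, z up. Front 90 mm (x -145 to -55): flat console, deck 60 mm above the bench, with a tilted display pod (x -97 to -57, y -15 to +105 mm) rising to 84 mm. Behind it the pan.
- pan: Steel weighing pan of the scale, 190 x 222 x 5 mm, part of the scale. Origin: centre of its underside; its top face is 5 mm higher, 75 mm above the bench.
- port (a point): Centre of the mouth of the switch hole in the console deck, level with the deck (60 mm above the bench), right front of the console, in a thin steel ring 25 mm across. Vertical round hole, 13 mm diameter; the switch's flat top, 11 mm across, lies 14 mm below the deck.
- cal_button (a joint): Travel of the recessed switch in m: 0 released, 0.004 fully down on its stop. A spring returns it: it starts to move at 2 N and is fully down at 5 N.
- weight_500: The check weight that stands on the pan: steel, 500 g. Body 40 mm diameter, 44 mm high; above it a neck 14 mm diameter, 8 mm high, and a knob 22 mm diameter, 14 mm high; 66 mm in all. Origin: centre of its underside, z up. Round, so its yaw means nothing.
- block: Wooden weight block, fixed, 76 (x) x 250 (y) x 46 mm high; origin on the bench under its middle, z up. Row along y at x = 0: round sockets 24 mm deep, diameter 54 at y +88 mm (empty, its 1 kg weight is away), 44 at +30 mm (for the check weight), 34 at -22 mm and 28 at -64 mm (both full), and the stylus hole at -106.5 mm. A blank metal tag below each socket on the -x face.
- socket_500 (a point): Centre of the flat floor of the check weight's own socket, 44 mm diameter, 24 mm below the block's top face and 22 mm above the bench. The seated weight's origin lies on this point.
- stylus: Port stylus upright in the end of the block: steel pin 6 mm diameter, 40 mm long; above it a round aluminium handle 16 mm diameter, 80 mm long; 120 mm in all, about 60 g. Origin: tip of the pin, z along the handle. It stands in a 9 mm hole, the handle's shoulder on the block's top, tip 6 mm above the bench; lift it 40 mm to clear the block.
- weight_200: Smaller steel weight standing in the block's 34 mm socket, 30 mm diameter, 47 mm high, origin centre of its underside. Leave it.
- weight_100: Smallest steel weight, standing in the block's 28 mm socket, 24 mm diameter, 38 mm high, origin centre of its underside. Leave it.
- hook_a: Loose wire hanging hook, 6 mm thick and about 105 mm long, lying in front of the block. Leave it.
- hook_b: Loose wire hanging hook, 6 mm thick and about 85 mm long, lying behind the block. Leave it.
- casting: Aluminium bracket casting, 55 x 90 mm, 37 mm high, lying in front of the block; origin under its middle. Leave it.
- tape_roll: Roll of masking tape lying flat behind the block, 96 mm diameter, 24 mm high; origin under its middle. Leave it.
- gauge: Black hand-held coating gauge lying flat between the scale and the block, 137 x 58 x 24 mm; origin under the middle of its case. Leave it.
- plug_a: Grey tapered masking plug standing on its wide end, 28 mm diameter, 34 mm high, behind the block. Leave it.
Not all that is in view belongs to the job. What is shaped like the weight_500 but purple or turquoise is not meant.

How it is judged (in metres and radians):
On the way:
1. the check weight stands fully home in its own socket, let go, and the pan is empty (distance between weight_500 and socket_500 below 0.005 m and angle between weight_500's own z axis and vertical below 0.08 rad and contact force between the fingers and weight_500 below 0.1 N and contact force between pan and anything else below 0.2 N), for 0.3 s.
At the end, for the whole second after the job is handed in: Check weight let go in its own socket (within 5 mm, tilt under 0.08 rad), nothing touching the pan; fingers grip the stylus, whose tip is in the port (6.5 mm of its axis, over 16 mm deep) pressing over 2 N; switch down over 3.5 of 4 mm; the arm does not touch the scale (all of step 1 and value of joint cal_button above 0.0035 m and contact force between stylus and scale above 2 N and contact force between the fingers and stylus above 2 N and contact force between the arm and scale below 0.1 N and horizontal distance between stylus and port below 0.0065 m and z of stylus in the frame of port below -0.016 m); the arm keeps its last pose, push and grip.
It fails at once if the switch is pressed (over 2 mm) while anything is on the pan (value of joint cal_button above 0.002 m and contact force between pan and anything else above 0.3 N).
It fails at once if the check weight is dropped: let go, it moves faster than 0.5 m/s (linear speed of weight_500 above 0.5 m/s and contact force between the fingers and weight_500 below 0.1 N).
It fails at once if the stylus is forced: it presses on the scale with more than 45 N (contact force between stylus and scale above 45 N).
It fails at once if another weight in the block is moved by more than 12 mm, or another thing on the bench by more than 25 mm (distance of any of weight_200, weight_100 from where it was at the start of the episode above 0.012 m or distance of any of hook_a, hook_b, casting, tape_roll, gauge, plug_a from where it was at the start of the episode above 0.025 m).
It also fails if it takes over 54 s, if anything falls off the work surface, if the arm or the gripper's body presses on something with over 40 N, if the wrist force passes 120 N, or if a joint passes its speed limit or range.

## Working session

There is one attempt and no reset: what is moved stays moved. The work goes in short steps, each a Python script; the robot and the scene stay as the last script left them, time stands still between calls to the robot, and variables do not carry over. Pictures are saved under pics/ and viewed, at most 10 in all, crops included, and the job is handed in when it is done.

```bash
mkdir -p pics; ls; python3 - <<'E'
from rig import arm
import cv2,numpy as np
for n in("side","top"):
    im=arm.snapshot(n); cv2.imwrite(f"pics/{n}0.png",im[:,:,::-1]); 
    b=cv2.resize(im,(800,600),interpolation=cv2.INTER_CUBIC);cv2.imwrite(f"pics/{n}0b.png",b[:,:,::-1])
    c=arm.get_calibration(n);print(n,c["intrinsics"],c["k1"],c["cam_to_world"])
print(arm.grip_depth,arm.current_t(),arm.current_width())
E
```

```text
pics
side [[369.22838787   0.         253.73253219]
 [  0.         369.22838787 192.95584514]
 [  0.           0.           1.        ]] 0.007394210057752681 [[ 0.92163432 -0.24332989  0.30229247  0.29871535]
 [-0.38797204 -0.56123691  0.7310888  -0.61162398]
 [-0.00823807 -0.79107755 -0.61166039  0.57441109]
 [ 0.          0.          0.          1.        ]]
top [[357.3655116    0.         254.35370911]
 [  0.         357.3655116  185.65441621]
 [  0.           0.           1.        ]] 0.026006828014385665 [[-0.0146012  -0.98851212  0.15043466  0.42364806]
 [-0.99964329  0.0110665  -0.02430705 -0.00718509]
 [ 0.02236303 -0.15073591 -0.98832109  1.0180963 ]
 [ 0.          0.          0.          1.        ]]
0.0188 0.1 0.09140307639200716
```

View pics/side0b.png

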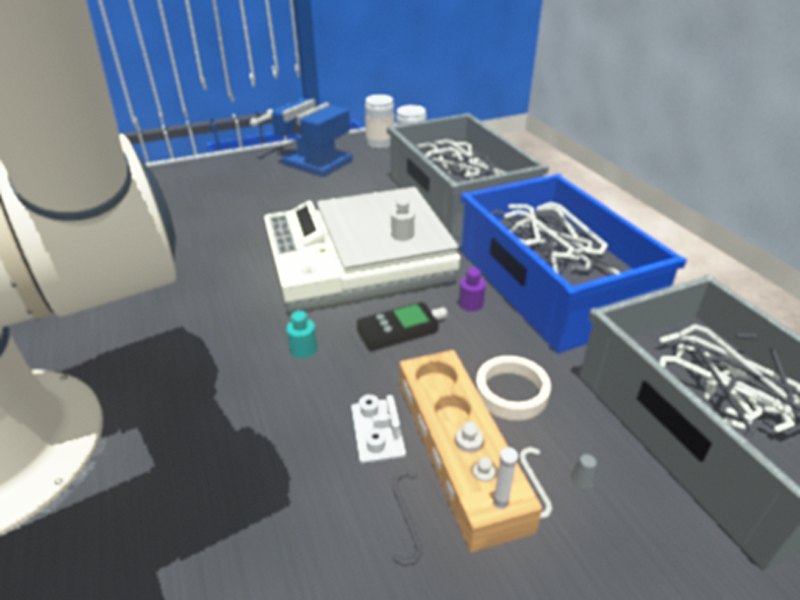

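View pics/top0b.png

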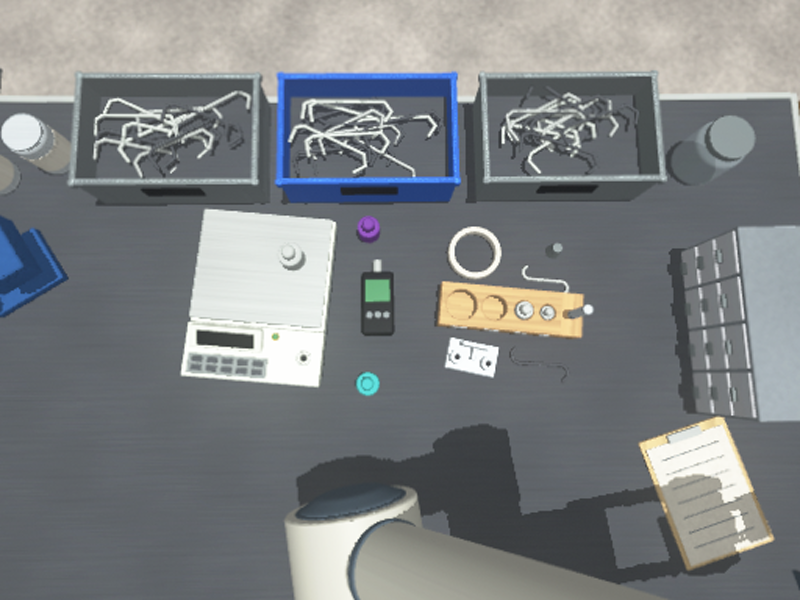

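Top view (800-px picture): the check weight is the grey one on the pan at (290,252). The lookalikes are purple (368,229), turquoise (368,383) and the grey weights in the block (524,310) and (548,312). The port is at (304,357) and the 44 mm socket at (493,306), with the larger socket at (461,304). The stylus knob is at (588,310). In the side view the weight is at (402,222), the stylus top at (508,455) and the 44 mm socket at (452,405). I choose the grey weight on the pan and check it in close crops.

```bash
cat > h.py <<'E'
import numpy as np,cv2
from rig import arm
def ray(n,px):
    c=arm.get_calibration(n);K=c["intrinsics"];k1=c["k1"];T=c["cam_to_world"]
    u=cv2.undistortPoints(np.array([[px]],float),K,np.array([k1,0,0,0,0.]))[0,0]
    d=T[:3,:3]@np.array([u[0],u[1],1]);return T[:3,3],d/np.linalg.norm(d)
def plane(n,px,z):
    o,d=ray(n,px);return o+d*(z-o[2])/d[2]
def tri(pt,ps):
    o1,d1=ray("top",pt);o2,d2=ray("side",ps)
    s=np.linalg.lstsq(np.c_[d1,-d2],o2-o1,rcond=None)[0]
    a=o1+s[0]*d1;b=o2+s[1]*d2;return (a+b)/2,np.linalg.norm(a-b)
def proj(n,P):
    c=arm.get_calibration(n);K=c["intrinsics"];T=np.linalg.inv(c["cam_to_world"])
    p=T[:3,:3]@np.asarray(P,float)+T[:3,3]
    return cv2.projectPoints(p[None],np.zeros(3),np.zeros(3),K,np.array([c["k1"],0,0,0,0.]))[0][0,0]
def crop(im,x0,y0,w,h,s):
    c=cv2.resize(im[y0:y0+h,x0:x0+w],None,fx=s,fy=s,interpolation=cv2.INTER_CUBIC)
    for x in range(-(-x0//10)*10,x0+w,10):
        cv2.line(c,((x-x0)*s+s//2,0),((x-x0)*s+s//2,6),(255,0,0),1); cv2.putText(c,str(x),((x-x0)*s-6,18),0,.35,(255,0,0),1)
    for y in range(-(-y0//10)*10,y0+h,10):
        cv2.line(c,(0,(y-y0)*s+s//2),(6,(y-y0)*s+s//2),(255,0,0),1); cv2.putText(c,str(y),(8,(y-y0)*s+s//2+4),0,.35,(255,0,0),1)
    return c
E
python3 - <<'E'
from h import *
top=cv2.imread("pics/top0.png");side=cv2.imread("pics/side0.png")
A=np.zeros((600,800,3),np.uint8)
a=crop(top,114,132,104,118,5)[:590];A[:590,:400]=0
c1=crop(top,170,145,30,35,7);c2=crop(top,180,215,30,26,7);c3=crop(top,275,175,110,44,7)
A[:c3.shape[0],:c3.shape[1]]=c3;A[310:310+c1.shape[0],:210]=c1;A[310:310+c2.shape[0],220:430]=c2
c4=crop(side,245,125,26,32,9);A[310:598,440:674]=c4
cv2.imwrite("pics/c1.png",A)
B=np.zeros((600,800,3),np.uint8);B[:,:]=0
b=crop(side,252,222,98,128,4)
B[:b.shape[0],:b.shape[1]]=b
b2=crop(side,165,115,132,80,3)[:,:];B[:240,400:400+396]=b2
b3=crop(side,185,160,30,26,9);B[260:494,420:690]=b3
cv2.imwrite("pics/c2.png",B)
for n,im in(("top",top),("side",side)):
    hsv=cv2.cvtColor(im,cv2.COLOR_BGR2HSV)
    m=cv2.inRange(hsv,(8,70,80),(25,255,255))
    cs=cv2.findContours(m,0,1)[0]
    for c in cs:
        if cv2.contourArea(c)>600: print(n,cv2.contourArea(c),cv2.approxPolyDP(cv2.convexHull(c),2,True).reshape(-1,2).tolist(),cv2.minAreaRect(c))
E
```

```text
top 2419.5 [[282, 182], [287, 180], [372, 188], [371, 215], [280, 208]] ((326.40240478515625, 198.04905700683594), (92.64652252197266, 28.782711029052734), 5.31454610824585)
side 5411.0 [[258, 230], [291, 225], [346, 323], [341, 341], [300, 352], [256, 247]] ((300.4914245605469, 285.1466064453125), (134.8517303466797, 53.83564376831055), 66.80140686035156)
```

View pics/c1.png

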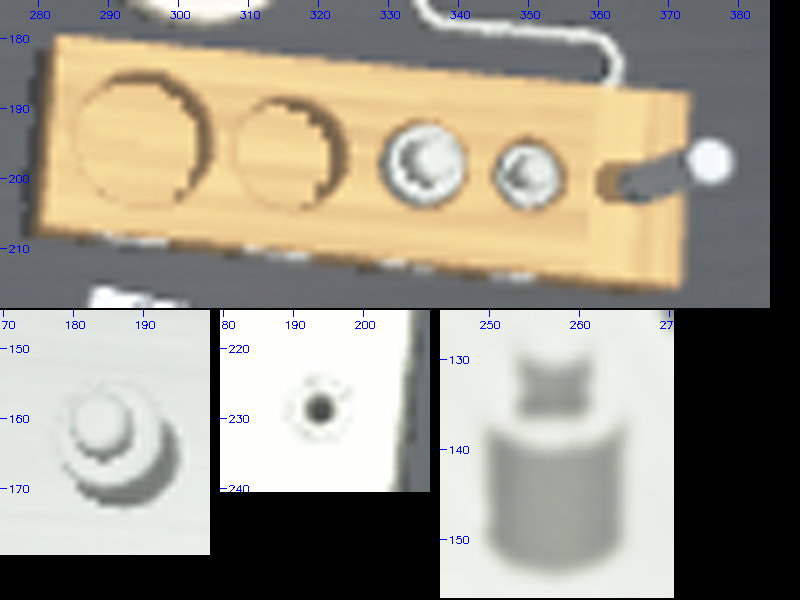

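View pics/c2.png

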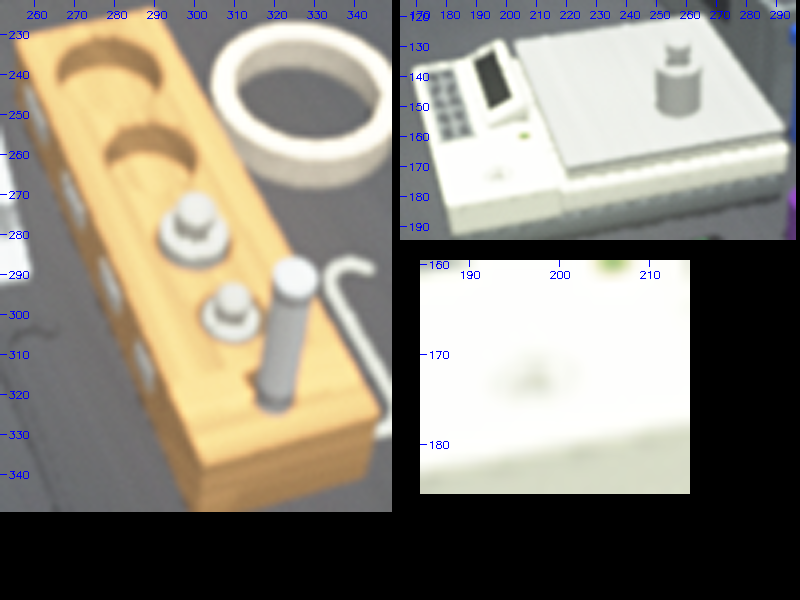

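The crops confirm the choice: the grey weight stands on the pan, with its knob at (184,161) in the top view and its axis at column 257 in the side view. The port hole is at (193.8,228.7) in the top view and (197,172.5) in the side view. The 44 mm socket rim is centred at (316,196.7) in the top view. The stylus cap is at (375.8,197.5) in the top view and (325.3,291) in the side view.

```bash
python3 - <<'E'
from h import *
np.set_printoptions(precision=4,suppress=True)
T=cv2.imread("pics/top0.png").astype(float);S=cv2.imread("pics/side0.png").astype(float)
# port: dark centroid
g=255-T[222:236,187:202].mean(2); g[g<60]=0; ys,xs=np.mgrid[222:236,187:202]; pt=((g*xs).sum()/g.sum(),(g*ys).sum()/g.sum())
print("port px",pt,"plane",plane("top",pt,.06),"side plane",plane("side",(197,172.5),.06),tri(pt,(197,172.5)))
ct=[(282.5,180),(372.7,188),(371.5,215.3),(280,207.5)];cs=[(290.5,224),(345.5,323),(302.5,339),(254.5,231.5)]
P=[]
for a,b in zip(ct,cs):
    p=tri(a,b);P.append(plane("top",a,.046));print("corner",p,P[-1],plane("side",b,.046))
P=np.array(P);print("len",np.linalg.norm(P[0]-P[1]),np.linalg.norm(P[3]-P[2]),np.linalg.norm(P[0]-P[3]),np.linalg.norm(P[1]-P[2]))
print("ctr top",P.mean(0),"side",np.mean([plane("side",b,.046) for b in cs],0))
for n,a,z in (("s54",(295,194.5),.046),("s44",(316,196.7),.046),("w200",(335.2,198),.069),("w100",(350,199.5),.06)): print(n,plane("top",a,.046))
print("s44 side",plane("side",(289.7,262),.046))
print("styl",tri((375.8,197.5),(325.3,291)),plane("top",(375.8,197.5),.126),plane("side",(325.3,291),.126), "base",plane("side",(319.5,319.5),.046))
w=plane("top",(184.1,161),.141);print("weight",w,"proj side knobtop",proj("side",w),"base",proj("side",w-[0,0,.066]),"tri",tri((184.1,161),(257.2,130)))
E
```

```text
port px (np.float64(193.7770711024136), np.float64(228.70335942596216)) plane [0.4559 0.1315 0.06  ] side plane [0.4569 0.1345 0.06  ] (array([0.456 , 0.1312, 0.0623]), np.float64(0.0003826636313229106))
corner (array([ 0.5878, -0.1096,  0.0464]), np.float64(0.0028022662278573223)) [ 0.5865 -0.1091  0.046 ] [ 0.5895 -0.1094  0.046 ]
corner (array([ 0.5601, -0.3556,  0.052 ]), np.float64(0.0009679684186837106)) [ 0.5614 -0.358   0.046 ] [ 0.5626 -0.3525  0.046 ]
corner (array([ 0.4861, -0.3498,  0.0457]), np.float64(0.0002078996927010479)) [ 0.4862 -0.3498  0.046 ] [ 0.4859 -0.3499  0.046 ]
corner (array([ 0.5107, -0.1003,  0.046 ]), np.float64(0.00044432682388660807)) [ 0.5105 -0.1003  0.046 ] [ 0.5109 -0.1004  0.046 ]
len 0.25012973335580263 0.250689236896092 0.07656891172698442 0.07567253361123868
ctr top [ 0.5362 -0.2293  0.046 ] side [ 0.5372 -0.2281  0.046 ]
s54 [ 0.5458 -0.1425  0.046 ]
s44 [ 0.539  -0.2001  0.046 ]
w200 [ 0.5348 -0.2528  0.046 ]
w100 [ 0.5302 -0.2934  0.046 ]
s44 side [ 0.5396 -0.2027  0.046 ]
styl (array([ 0.5256, -0.3354,  0.1259]), np.float64(0.00025333679023123716)) [ 0.5258 -0.3354  0.126 ] [ 0.5255 -0.3354  0.126 ] base [ 0.5276 -0.3307  0.046 ]
weight [0.6214 0.1457 0.141 ] proj side knobtop [256.595 128.193] base [256.6837 151.087 ] tri (array([0.623 , 0.1466, 0.1351]), np.float64(0.000676715553268157))
```

```bash
cat >> h.py <<'E'
np.set_printoptions(precision=4,suppress=True)
bc=np.array([.5366,-.2289]);by=np.array([.0988,.9951]);bx=np.array([.9951,-.0988])
W=np.array([.622,.146]);S44=np.array([.5393,-.1994]);STY=np.array([.5258,-.3353]);PORT=np.array([.4561,.1317])
def down(yd):
    y=np.array([yd[0],yd[1],0.]);y/=np.linalg.norm(y);z=np.array([0,0,-1.]);return np.c_[np.cross(y,z),y,z]
def p(xy,z): return np.array([xy[0],xy[1],z])
def st(s=""): print(s,"t",round(arm.current_t(),2),"F",arm.current_force(),"w",round(arm.current_width(),4),"g",round(arm.current_grasp_force(),1),"ee",arm.current_ee_pos())
E
python3 - <<'E'
from h import *
print("bin",tri((178.6,117),(297,132)),plane("top",(178.6,117),.1))
for n,xy,z in(("W",W,.103),("S",S44,.05),("T",STY,.09),("P",PORT,.09)):
  for yd in((0,1),(0,-1),bx,-bx): print(n,np.round(yd,2),arm.solve_ik(p(xy,z),down(yd)))
st()
E
```

```text
bin (array([0.753 , 0.1714, 0.0894]), np.float64(0.0020812296289760045)) [0.7503 0.169  0.1   ]
W [0 1] [  7.8571  36.0324  81.7655  -0.      62.2021 -82.1429]
W [ 0 -1] [ 7.8571 36.0324 81.7655 -0.     62.2021 97.8571]
W [ 1.  -0.1] [ 7.8571 36.0324 81.7655 -0.     62.2021 13.5272]
W [-1.   0.1] [   7.8571   36.0324   81.7655   -0.       62.2021 -166.4728]
S [0 1] [ -26.241    36.0798   93.6242   -0.       50.2959 -116.241 ]
S [ 0 -1] [-26.241   36.0798  93.6242  -0.      50.2959  63.759 ]
S [ 1.  -0.1] [-26.241   36.0798  93.6242  -0.      50.2959 -20.5709]
S [-1.   0.1] [-26.241   36.0798  93.6242  -0.      50.2959 159.4291]
T [0 1] [ -38.0097   35.9127   84.7162   -0.       59.3711 -128.0097]
T [ 0 -1] [-38.0097  35.9127  84.7162  -0.      59.3711  51.9903]
T [ 1.  -0.1] [-38.0097  35.9127  84.7162  -0.      59.3711 -32.3396]
T [-1.   0.1] [-38.0097  35.9127  84.7162  -0.      59.3711 147.6604]
P [0 1] [  8.894   26.6934 105.9506  -0.      47.356  -81.106 ]
P [ 0 -1] [  8.894   26.6934 105.9506  -0.      47.356   98.894 ]
P [ 1.  -0.1] [  8.894   26.6934 105.9506  -0.      47.356   14.5641]
P [-1.   0.1] [   8.894    26.6934  105.9506   -0.       47.356  -165.4359]
 t 0.1 F [-0.3656  0.7034  0.3606] w 0.0914 g 0.0 ee [ 0.1551 -0.6051  0.2134]
```

```bash
python3 - <<'E'
from h import *
arm.move_to(p(W,.26),down((0,-1)));st("above")
arm.move_l(p(W,.103),feed=.12)
arm.grip(.036);st("grip1");arm.grip(.07)
arm.move_to(p(W,.103),down(bx));st("turned")
arm.grip(.036);st("grip2")
arm.move_l(p(W,.20),feed=.12);st("lifted")
arm.move_to(p(S44,.20),down(bx));arm.sleep(.3);st("over socket")
for n in("side","top"):
    cv2.imwrite(f"pics/{n}1.png",arm.snapshot(n)[:,:,::-1])
A=np.zeros((600,800,3),np.uint8)
c=crop(cv2.imread("pics/top1.png"),280,150,80,75,7)[:,:400];A[:c.shape[0],:400]=c
c=crop(cv2.imread("pics/side1.png"),240,150,80,120,5)[:,:395];A[:,400:795]=c
cv2.imwrite("pics/c3.png",A)
E
```

```text
above t 3.2 F [ 0.6275  0.2634 -0.6599] w 0.091 g 0.0 ee [0.6221 0.1453 0.2599]
grip1 t 5.52 F [-0.1209  3.6165  1.2688] w 0.0377 g 30.0 ee [0.6221 0.1462 0.103 ]
turned t 7.55 F [ 0.2965  0.1731 -0.1601] w 0.0697 g 0.0 ee [0.622 0.146 0.103]
grip2 t 8.15 F [ 2.7339 -0.9938  0.2848] w 0.0381 g 30.0 ee [0.6225 0.146  0.1032]
lifted t 9.11 F [ 0.6306  0.092  -5.8201] w 0.0381 g 30.0 ee [0.6214 0.1459 0.1991]
over socket t 10.74 F [-0.7547  0.9159 -5.4574] w 0.038 g 30.0 ee [ 0.5396 -0.1988  0.2   ]
```

View pics/c3.png

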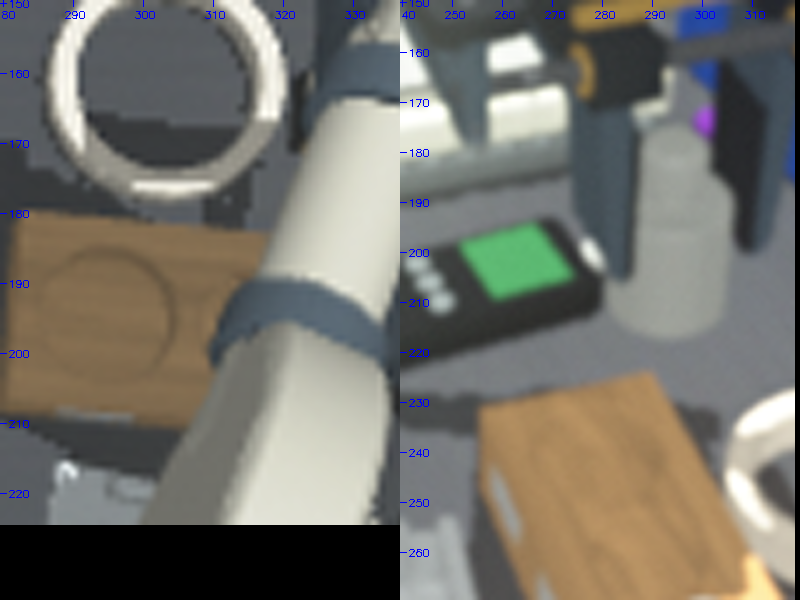

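The side view shows the weight held upright between the fingers, its bottom at (295,216) above the block and clear of it. I'll lower it under force watch.

```bash
python3 - <<'E'
from h import *
arm.move_l(p(S44,.080),feed=.12);arm.sleep(.2);st("near");f0=arm.current_force()
z=.080
while z>.0503:
    z-=.003;arm.move_l(p(S44,max(z,.050)),feed=.04)
    f=arm.current_force()-f0;print(round(z,4),f,arm.current_ee_pos()[2])
    if f[2]>8 or np.hypot(f[0],f[1])>12: break
st("end")
E
```

```text
near t 12.19 F [ 0.0799 -0.3474 -3.8789] w 0.0378 g 30.0 ee [ 0.5396 -0.1995  0.0806]
0.077 [-0.4785  0.1818 -1.8074] 0.07686441238554781
0.074 [-0.497  -0.3618 -2.002 ] 0.07374593414945826
0.071 [-0.0547 -0.3239 -0.9869] 0.07080196494153523
0.068 [-0.6754 -0.0215 -1.2017] 0.06781185211398989
0.065 [-0.2233  0.8879 -1.3266] 0.06478904797781067
0.062 [ 0.2257  0.5202 -1.3756] 0.061816016038129334
0.059 [ 0.1364 -0.0826 -1.1786] 0.05878333340548794
0.056 [ 0.8781  1.3383 -1.496 ] 0.055795392281131756
0.053 [ 0.5274 -0.0285 -0.5103] 0.0527996341543195
0.05 [ 0.7432 -0.8355  1.5897] 0.05006358654102399
end t 14.69 F [ 0.8231 -1.1829 -2.2892] w 0.0379 g 30.0 ee [ 0.5396 -0.1996  0.0501]
```

```bash
python3 - <<'E'
from h import *
arm.grip(.07);st("released")
arm.move_l(p(S44,.16),feed=.15)
arm.move_to(p(STY,.16),down(by if abs(arm.solve_ik(p(STY,.16),down(by))[5])<100 else -by));st("over stylus")
cv2.imwrite("pics/side2.png",arm.snapshot("side")[:,:,::-1])
arm.move_l(p(STY,.076),feed=.12);arm.grip(.012);arm.sleep(.2);st("g1")
arm.grip(.04);arm.move_to(p(STY,.076),down(bx));arm.grip(.012);arm.sleep(.2);st("g2")
cv2.imwrite("pics/side3.png",arm.snapshot("side")[:,:,::-1])
arm.move_l(p(STY,.226),feed=.15);st("lifted")
arm.move_to(p(PORT,.170),down(bx));arm.sleep(.3);st("over port")
for n in("side","top"):
    cv2.imwrite(f"pics/{n}4.png",arm.snapshot(n)[:,:,::-1])
A=np.zeros((600,800,3),np.uint8)
c=crop(cv2.imread("pics/side2.png"),252,222,98,100,3);A[:c.shape[0],:294]=c
c=crop(cv2.imread("pics/top4.png"),165,190,60,60,4);A[310:550,:240]=c
c=crop(cv2.imread("pics/side4.png"),160,85,80,100,6)[:,:490];A[:600,300:780]=c
cv2.imwrite("pics/c4.png",A)
print(proj("side",p(PORT,.10)),proj("side",p(PORT,.06)))
E
```

```text
released t 15.35 F [ 0.0795 -0.9172  0.1285] w 0.0702 g 0.0 ee [ 0.5393 -0.1994  0.05  ]
over stylus t 17.52 F [ 1.0282 -0.671   0.2334] w 0.0701 g 0.0 ee [ 0.5257 -0.3349  0.1596]
g1 t 19.5 F [ 0.8837  1.018  -0.0386] w 0.015 g 30.0 ee [ 0.5258 -0.3352  0.076 ]
g2 t 22.24 F [-0.2278 -0.1294 -0.5884] w 0.0149 g 30.0 ee [ 0.5258 -0.3353  0.076 ]
lifted t 23.44 F [-0.0716  0.7178  0.1795] w 0.0146 g 30.0 ee [ 0.5254 -0.335   0.2251]
over port t 25.48 F [-0.2567 -0.3617 -0.7908] w 0.0151 g 30.0 ee [0.4563 0.1314 0.17  ]
[195.2956 159.3507] [197.0116 173.1634]
```

View pics/c4.png

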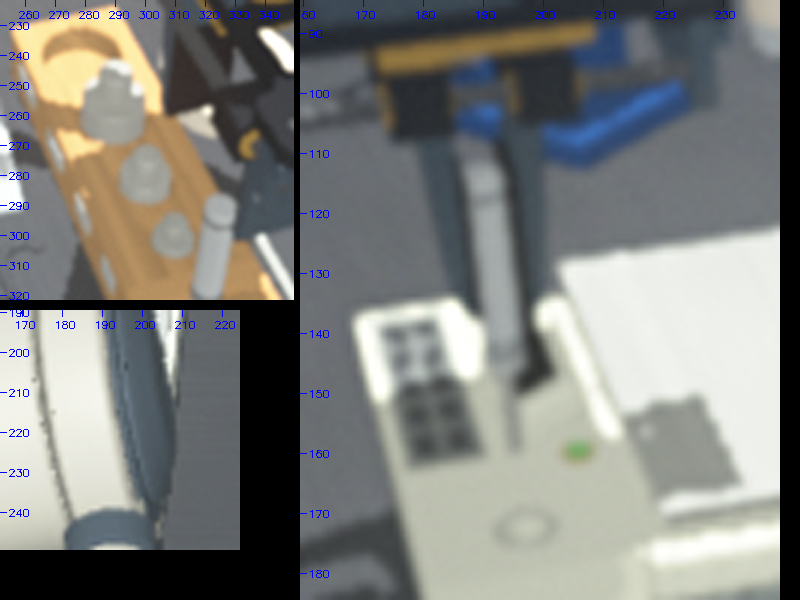

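The pin is upright with its tip at (195,160), where the kinematics predict it. The port ring is at (197.2,172.7) and the check weight sits upright in its socket at (289,252). The side view asks for about a 1 mm shift of the port target. I'll descend under force watch.

```bash
python3 - <<'E'
from h import *
Q=np.array([.4564,.1326])
arm.move_l(p(Q,.134),feed=.08);arm.sleep(.2);f0=np.mean([arm.current_force() for _ in range(5)],0);st("near")
z=.134
while z>.109:
    z-=.002 if z>.1185 else .001
    arm.move_l(p(Q,z),feed=.03)
    arm.sleep(.1);f=arm.current_force()-f0;e=arm.current_ee_pos();print(round(z,4),f,e)
    if f[2]>9 or np.hypot(f[0],f[1])>8 or(z>.1175 and f[2]>4): break
st("end")
cv2.imwrite("pics/side5.png",arm.snapshot("side")[:,:,::-1])
A=crop(cv2.imread("pics/side5.png"),150,85,120,100,6);cv2.imwrite("pics/c5.png",A)
E
```

```text
near t 26.38 F [ 1.051   0.6264 -0.8898] w 0.0145 g 30.0 ee [0.4567 0.1326 0.1344]
0.132 [-1.0138 -0.6502  0.535 ] [0.4564 0.1326 0.132 ]
0.13 [-1.3652 -0.6411  0.5448] [0.4564 0.1326 0.13  ]
0.128 [-0.9787 -1.1002 -0.0292] [0.4564 0.1326 0.128 ]
0.126 [-0.7975 -0.2101  0.714 ] [0.4564 0.1326 0.126 ]
0.124 [-1.6091 -0.4544  0.9496] [0.4564 0.1326 0.124 ]
0.122 [-1.0585 -0.7755  1.3633] [0.4564 0.1326 0.122 ]
0.12 [-0.6177 -1.1789  0.2105] [0.4564 0.1326 0.12  ]
0.118 [-0.5055 -0.4972  0.9152] [0.4564 0.1326 0.118 ]
0.117 [-1.7974 -0.1259  0.0238] [0.4564 0.1326 0.117 ]
0.116 [-0.5845 -1.402   0.2012] [0.4564 0.1326 0.116 ]
0.115 [-1.5764 -0.5145  4.4447] [0.4564 0.1326 0.115 ]
0.114 [-0.1783 -1.1568  3.5669] [0.4564 0.1326 0.114 ]
0.113 [-2.9557 -1.0343  4.0073] [0.4564 0.1326 0.113 ]
0.112 [-1.3947 -1.0614  5.4531] [0.4564 0.1326 0.112 ]
0.111 [-2.9714 -0.3422 15.9411] [0.4566 0.1326 0.1114]
end t 31.62 F [-1.9204  0.2842 15.0513] w 0.0151 g 30.0 ee [0.4566 0.1326 0.1114]
```

View pics/c5.png

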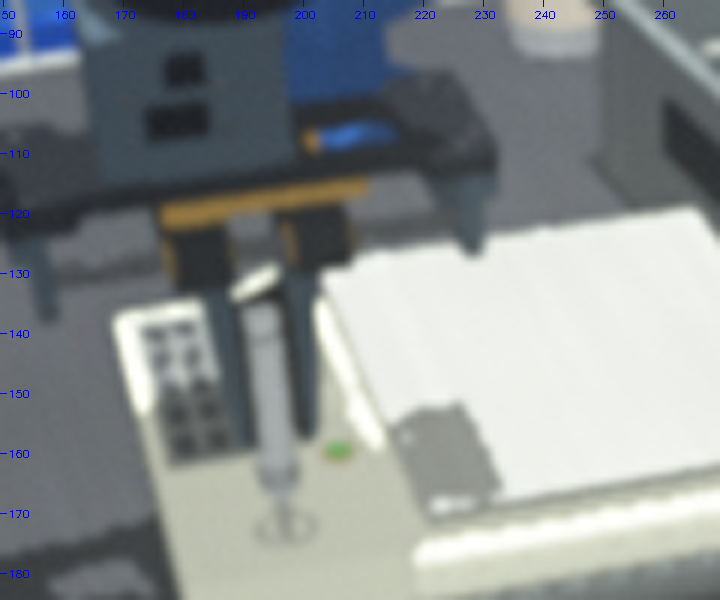

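The pin is in the ring at (197,172). The force rose along the spring and then stiffened at the stop, reading about 15 N, and the pan is empty. One last steadiness and weight-position check, then I hand in.

```bash
python3 - <<'E'
from h import *
arm.sleep(.5);st("hold")
im=arm.snapshot("side");cv2.imwrite("pics/side6.png",im[:,:,::-1])
cv2.imwrite("pics/c6.png",crop(im[:,:,::-1].copy(),245,215,100,110,5))
print(proj("side",p(S44,.088)))
E
```

```text
hold t 32.17 F [-2.023  -0.1214 14.0719] w 0.0147 g 30.0 ee [0.4566 0.1326 0.1114]
[289.9184 245.1351]
```

View pics/c6.png

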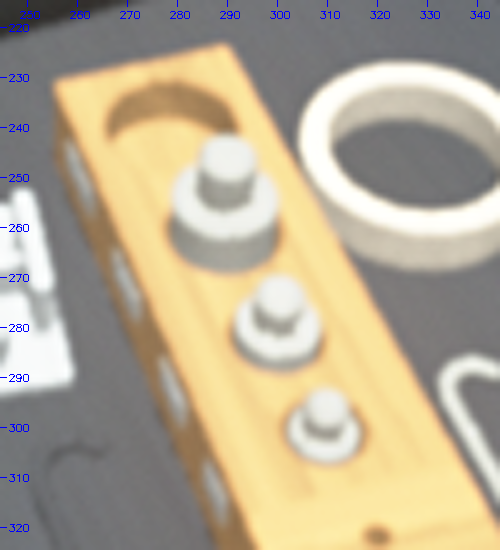

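The weight stands upright and home in its own socket, with its knob top at (290,244) against a predicted (290,245). The other weights are untouched.

```bash
python3 -c "
from rig import arm
print(arm.sign_off())"
```

```text
the job is handed in; nothing more can be done
None
```

The job is handed in at about 32 s: by camera the check weight is upright in its own 44 mm socket and the pan is empty, and the gripped stylus holds the switch on its stop at about 14 N; the hand-in call returned no verdict.

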